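Hone the cook's knife and present it over the board

TASK

Draw the long-handled cook's knife from the slanted block and hone both sides on the near side of the upright sprung rod, blade level and edge down: first with the blade pointing to the robot's left, press it on near the handle so the rod gives about a centimetre (never to its stop) and stroke across until the rod is near the point, then turn the knife end for end and stroke the other side likewise. Finish still holding the knife, at rest, level with its edge down, about 15 cm above the chopping board, with the middle of its blade over the middle of the board; do not put it down or let go. Leave the small knife in its slot and do not push the mug about.

Things in the scene. Friction and masses are not known exactly. Their poses are not given: they have to be found in the camera images.
- knife: Cook's knife, 160 g. Origin: where handle meets blade. x axis along the blade to the point, z to the spine, y sideways. Black handle: x -120 to 0 mm, 20 thick (y), 26 high (z +-13). Steel blade: x 0 to 135, 3 thick, edge at z -26, spine at z +12, narrowing over the last 35. Starts in one of the block's slots, point down at 45 degrees, handle's end face on the block
- small_knife: Small knife, a bystander, same look, axes and slope, in the other slot 60 mm beside: handle 85 mm long, 20 thick, 22 high; blade 90 mm. It stays there
- block: Fixed wooden slanted knife block, 120 mm wide (its y), 180 tall. Origin on the worktop under the slots' mouths, which are 142 mm up at y +-30 (8 wide, 44 high). Seen from above blades point along its +x, handles along -x, up at 45 degrees. The cook's knife is clear once drawn 135 mm back along its own -x
- rod (a joint): Spring slide of the honing rod, in metres: 0 at rest, grows as the rod is pushed away from the robot along the hone's +x, stop at 0.025. Takes 0.5 N to start and 120 N/m more (1.7 N at 10 mm)
- rod_mid (a point): Middle of the honing rod's height and on its axis, 120 mm above the worktop; moves with the rod. The rod is a white upright cylinder, 14 mm in diameter, from 35 to 205 mm above the worktop, free on its near side; 51 mm behind its axis stands the steel bracket, 50 mm wide and 210 mm tall
- hone: Fixed base of the honing rod, black plate 140 x 120 mm, 12 mm thick. Origin on the worktop under the rod's rest position; its x axis points from the rod to the bracket, roughly away from the robot, square to the stroke
- board: Fixed wooden chopping board, 200 (x) x 260 (y) x 22 mm thick. Origin at the centre of its underside, on the worktop
- blade_mid (a point): Point in the middle of the cook's knife's blade, 68 mm from the knife's origin along its x and 7 mm below it (z)
- mug: Blue mug, 95 mm tall, 80 mm wide, handle at its +y, a bystander; origin under its centre
There are look-alikes about, which are no part of the job. What is meant by the hone is not blue or pink, and is the larger of those in its own colour.

How it is judged:
On the way, in this order (a step that is already met when the one before it is completed fails the run):
1. the cook's knife is drawn out of the block, in the fingers (distance of knife from where it was at the start of the episode above 0.14 m and z of knife in the frame of block above 0.16 m and contact force between knife and the fingers above 2 N), for 0.1 s.
2. blade pointing left, its part near the handle presses the rod back (value of joint rod above 0.003 m and x of rod_mid in the frame of knife between 0.004 and 0.05 m and z of rod_mid in the frame of knife between -0.09 and 0.09 m and angle between knife's own z axis and vertical below 0.35 rad and y of rod_mid in the frame of knife between -0.025 and -0.002 m and contact force between knife and the fingers above 1 N), for 0.1 s.
3. the same side still presses the rod back at mid-blade (value of joint rod above 0.003 m and x of rod_mid in the frame of knife between 0.055 and 0.08 m and z of rod_mid in the frame of knife between -0.09 and 0.09 m and angle between knife's own z axis and vertical below 0.35 rad and y of rod_mid in the frame of knife between -0.025 and -0.002 m and contact force between knife and the fingers above 1 N), for 0.03 s.
4. stroked across: the same side presses the rod back near the point (value of joint rod above 0.003 m and x of rod_mid in the frame of knife between 0.085 and 0.14 m and z of rod_mid in the frame of knife between -0.09 and 0.09 m and angle between knife's own z axis and vertical below 0.35 rad and y of rod_mid in the frame of knife between -0.025 and -0.002 m and contact force between knife and the fingers above 1 N), for 0.1 s.
5. turned end for end, the other side near the handle presses the rod back (value of joint rod above 0.003 m and x of rod_mid in the frame of knife between 0.004 and 0.05 m and z of rod_mid in the frame of knife between -0.09 and 0.09 m and angle between knife's own z axis and vertical below 0.35 rad and y of rod_mid in the frame of knife between 0.002 and 0.025 m and contact force between knife and the fingers above 1 N), for 0.1 s.
6. the other side still presses the rod back at mid-blade (value of joint rod above 0.003 m and x of rod_mid in the frame of knife between 0.055 and 0.08 m and z of rod_mid in the frame of knife between -0.09 and 0.09 m and angle between knife's own z axis and vertical below 0.35 rad and y of rod_mid in the frame of knife between 0.002 and 0.025 m and contact force between knife and the fingers above 1 N), for 0.03 s.
7. stroked across: the other side presses the rod back near the point (value of joint rod above 0.003 m and x of rod_mid in the frame of knife between 0.085 and 0.14 m and z of rod_mid in the frame of knife between -0.09 and 0.09 m and angle between knife's own z axis and vertical below 0.35 rad and y of rod_mid in the frame of knife between 0.002 and 0.025 m and contact force between knife and the fingers above 1 N), for 0.1 s.
At the end, for the whole second after the job is handed in: Knife held in the fingers, still, touching nothing else: z axis within 0.22 rad of vertical, edge down, origin 0.12 to 0.25 m above the worktop, middle of blade within 70 mm of the board's centre seen from above; rod back at rest; small knife in its slot (within 20 mm) (contact force between knife and the fingers above 2 N and height (world z) of knife between 0.12 and 0.25 m and angle between knife's own z axis and vertical below 0.22 rad and horizontal distance between blade_mid and board below 0.07 m and linear speed of knife below 0.03 m/s and angular speed of knife below 0.2 rad/s and value of joint rod below 0.002 m and contact force between knife and board below 0.1 N and contact force between knife and hone below 0.1 N and contact force between knife and block below 0.1 N and distance of small_knife from where it was at the start of the episode below 0.02 m); the arm keeps its last pose, push and grip.
It fails at once if the rod is driven against its stop (value of joint rod above 0.0235 m).
It fails at once if the small knife is pulled out or pushed about (distance of small_knife from where it was at the start of the episode above 0.02 m).
It fails at once if the mug is pushed about or knocked over (distance of mug from where it was at the start of the episode above 0.04 m).
It also fails if it takes over 64 s, if anything falls off the work surface, if the arm or the gripper's body presses on something with over 40 N, if the wrist force passes 120 N, or if a joint passes its speed limit or range.

ROBOT

A 6-joint arm with a two-finger parallel gripper is mounted at the origin on the work surface. World frame = base frame: x ahead of the robot, y to its left, z up, the work surface at z = 0. Lengths are in m, angles in rad, forces in N, time in s.
With the tool pointing down it reaches from about 0.35 to 0.775 m from the base axis. Payload 7.3 kg.
Tool frame: the origin (TCP) lies midway between the tips of the shut fingers; the grasp point (between the pads) lies grasp_offset behind it (grasp_offset is the distance from the TCP to the grasp point, in m); z points along the fingers, y is the line along which they close (so a half turn about z gives the same grasp; the last joint's range is limited). The gripper opens to 92 mm and grips with 3 to 60 N. Pads are 19 mm wide; open, the fingers measure 130 mm over their backs; the gripper's body (75 mm by 190 mm) begins 47 mm behind the grasp point.
Start: joints at [-1.365, 0.342, 1.524, -0, 1.275, -0.146], TCP at [0.181, -0.493, 0.227] pointing down, gripper open.
Joint ranges: [-2.53, 2.53], [-0.77, 2.02], [0.04, 2.7], [-1, 4.14], [0.28, 2.66], [-3.11, 3.11]. Speed limits (rad/s): [2.57, 2.57, 3.14, 3.14, 3.14, 3.14].

INTERFACE

Orientations are given as [roll, pitch, yaw] about the fixed x, y, z axes, in that order (R = Rz(yaw) Ry(pitch) Rx(roll)).
In Python, from cell import * gives the robot as it stands.
- The arm moves only by the tool step_arm, never from a script. Its argument "plan" is a list of rows, each a list of 5 numbers: the closure, from -1 (fully open) to 1 (shut), then the shift along the tool's x, y, z in m, then the turn about the tool's z in rad. In form: [[hand, x, y, z, twist], ...]. A call has 1 to 20 rows; each row is the pose to reach, as a shift and turn from the pose commanded when the call began, along the tool's axes at that moment; what a row does not reach only later rows make up. A row lasts 1/8 s, in which the tool goes at most 62.5 mm and 10.7 degrees, less where a joint would pass 70% of its speed; a pose out of reach is approached as far as the arm can. A call with a gripper value outside its range is refused whole. The fingers move at their own pace and stop on an object; "grip_force" is the grip in N (left out, the last holds). Time passes only in rows, so rows that repeat a pose let the fingers close. It gives the time, the measured TCP pose, the force, the opening and the grip force at its end, in the units of the state.
- observe(): the state, without advancing time (a new reading comes with each control period).
- read_camera(name): name is "side" or "top" or "wrist"; returns a dict with "img" (480x640x3 uint8, red, green, blue), "range_z" (480x640 float32, m along the optical axis (not along the pixel's ray), 0 where there is no reading), "fx", "fy", "cx", "cy" (pixels), "R" (3x3) and "t" (3): a world point X has camera coordinates R X + t; the wrist camera has in their place "T_tool_cam" (4x4, takes a point from camera to tool coordinates, whose origin is the TCP and whose axes are the flange's). Camera axes: x right, y down, z forward; pixel columns grow to the right and rows downward; lengths in m; the calibration is good to about 2 mm. A picture is of the moment at which its call begins: read the wrist's pose just before it.
- hand_in(): hands the job in; it is judged then, once.
The state is a dict: "time": time; "qpos": joint angles; "qvel": joint speeds; "joint_efforts": joint torques, N m; "tool_pos": TCP position; "tool_rot": TCP orientation; "contact_force": force on the tool from outside, world axes, zero at the start; "torque": the same for the moment, N m; "opening": finger opening in m; "grip_force": force on a finger pad.
Only numpy, scipy, OpenCV 4.12 (cv2) and the standard library are available. Lean on these libraries where they do the work, as an engineer would, in place of code of your own. Each camera call takes 0.05 s, during which the arm holds its last target. There are 200 camera calls.

## Working session

There is one attempt and no reset: what is moved stays moved. The work goes in short steps, Python scripts to look and compute and a tool call to move; the robot and the scene stay as the last step left them, time stands still between calls to the robot, and variables do not carry over. Pictures are saved under pics/ and viewed, at most 10 in all, crops included, and the job is handed in when it is done.

Besides the shell and the picture viewer there is one more tool, called after "Emit:" as name(argument=value, ...) on one line, values as JSON. step_arm: Moves the arm, as the interface text tells. Its arguments: {"type":"object","properties":{"plan":{"type":"array","items":{"type":"array","items":{"type":"number"}}},"grip_force":{"type":"number"}},"required":["plan"]}

```bash
ls; mkdir -p pics; python3 - <<'E'
from cell import *
import cv2,numpy as np
s=observe();print({k:np.round(v,3).tolist() for k,v in s.items()})
for n in ("side","top"):
    c=read_camera(n); cv2.imwrite(f"pics/{n}0.png",c["img"][:,:,::-1]); np.savez(f"{n}0.npz",**c)
    print(n,c["fx"],c["cx"],c["cy"],np.round(c["R"],3).tolist(),np.round(-c["R"].T@c["t"],3), (c["range_z"]>0).mean())
E
```

```text
pics
{'time': 0.0, 'qpos': [-1.365, 0.343, 1.525, -0.0, 1.275, -0.146], 'qvel': [-0.002, 0.0, -0.001, 0.0, 0.002, -0.001], 'joint_efforts': [0.0, -43.125, -24.422, 0.072, 0.056, -0.0], 'tool_pos': [0.181, -0.492, 0.226], 'tool_rot': [-3.14, -0.0, 0.352], 'contact_force': [-0.049, -1.065, -0.245], 'torque': [0.005, 0.028, 0.029], 'grip_force': 0.0, 'opening': 0.092}
side 455.06637694116205 314.5481184819014 234.41879233578084 [[-0.823, -0.569, -0.002], [-0.356, 0.518, -0.778], [0.444, -0.639, -0.628]] [-0.088  0.855  0.868] 0.9961002604166667
top 447.9830575473255 315.37227378618536 242.99075900128895 [[0.005, -1.0, 0.001], [-0.993, -0.005, -0.118], [0.118, -0.001, -0.993]] [0.274 0.075 1.316] 0.996220703125
```

View pics/side0.png

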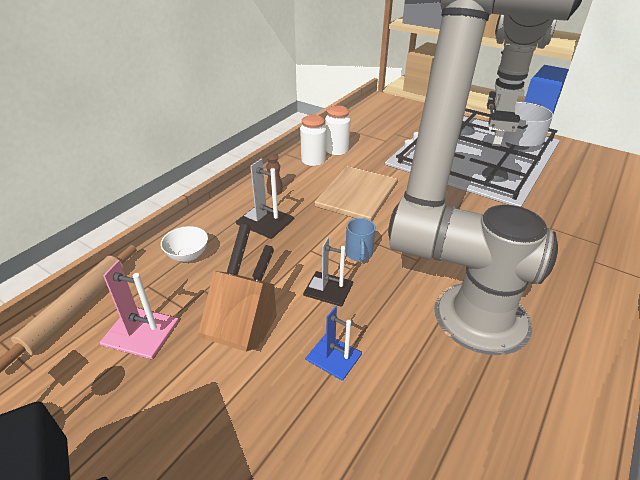

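View pics/top0.png

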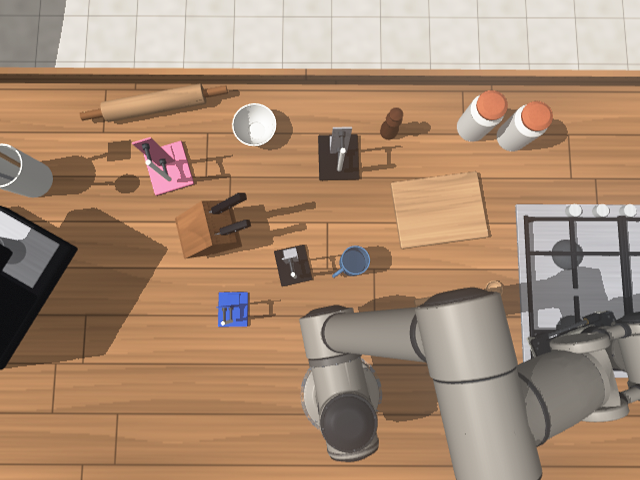

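The top view shows four rod holders: large black (338,155), small black (293,265), pink (165,165) and blue (233,310). The hone is neither blue nor pink and is the larger black one, so it is (338,155). I'll confirm that in a crop and measure everything from depth.

```bash
cat > h.py <<'E'
import numpy as np,cv2
def cloud(c):
    v,u=np.mgrid[:480,:640]; z=c["range_z"].astype(float)
    P=np.stack([(u-c["cx"])*z/c["fx"],(v-c["cy"])*z/c["fy"],z],-1)
    W=(P-c["t"])@c["R"]; W[z==0]=np.nan
    return W
def rect(P):
    (c,s,a)=cv2.minAreaRect((P[:,:2]*1000).astype(np.float32)); return np.round(c,1),np.round(s,1),round(a,1)
E
python3 - <<'E'
from cell import *
from h import *
T=np.load("top0.npz");S=np.load("side0.npz")
try: print("grasp_offset",grasp_offset)
except Exception as e: print(e)
for n,c,rois in (("top",T,dict(knives=(190,180,260,250),block=(170,185,245,262),hone=(310,120,368,188),small=(270,240,318,290),board=(385,165,495,252),mug=(325,240,375,280))),
             ("side",S,dict(knives=(225,215,280,290),block=(195,255,280,355),hone=(230,150,305,240),board=(310,160,402,220),mug=(340,212,380,265)))):
    W=cloud(c); I=c["img"].astype(int); mx=I.max(2);mn=I.min(2)
    for k,(a,b,d,e) in rois.items():
        w=W[b:e,a:d].reshape(-1,3); i=I[b:e,a:d].reshape(-1,3); M=i.max(1)
        if k=="knives": m=(M<70)&(w[:,2]>.13)
        elif k=="block": m=(i[:,0]-i[:,2]>40)&(w[:,2]>.03)
        elif k in("hone","small"): m=(M<70)&(w[:,2]>.005)&(w[:,2]<.02)
        elif k=="board": m=(w[:,2]>.015)&(w[:,2]<.03)
        else: m=(i[:,2]-i[:,0]>30)&(w[:,2]>.01)
        p=w[m]; print(n,k,len(p),rect(p),"z",np.round(np.percentile(p[:,2],[2,50,98]),3))
        if k in("hone","small"):
            q=w[(i.min(1)>170)&(w[:,2]>.04)]; 
            if len(q): print("  rod",len(q),np.round(np.median(q,0),3),np.round(q[:,2].min(),3),np.round(q[:,2].max(),3),np.round(q[q[:,2]>q[:,2].max()-.03].mean(0),3))
        if k=="knives":
            # split handles
            mask=m.reshape(e-b,d-a).astype(np.uint8); nl,L,st,_=cv2.connectedComponentsWithStats(mask)
            for j in range(1,nl):
                if st[j,4]>40:
                    q=w.reshape(e-b,d-a,3)[L==j]; cc=q.mean(0); u,s,vt=np.linalg.svd(q-cc); 
                    h=(q-cc)@vt[0]
                    print("  handle",len(q),np.round(cc,3),np.round(vt[0],3),"len",np.round(np.ptp(h),3),"ends",np.round(cc+vt[0]*h.min(),3),np.round(cc+vt[0]*h.max(),3))
im=T["img"][120:290,170:380,::-1]; cv2.imwrite("pics/crop1.png",cv2.resize(im,None,fx=3.5,fy=3.5,interpolation=cv2.INTER_CUBIC))
E
```

```text
grasp_offset 0.0188
top knives 509 (array([479.9, 292.4]), array([ 78.1, 101.9]), 14.3) z [0.15  0.178 0.23 ]
  handle 312 [0.508 0.297 0.195] [-0.212  0.742 -0.636] len 0.123 ends [0.52  0.256 0.23 ] [0.494 0.348 0.152]
  handle 197 [0.451 0.286 0.167] [-0.256  0.914 -0.314] len 0.085 ends [0.461 0.247 0.18 ] [0.44  0.325 0.154]
top block 2375 (array([465.8, 352.7]), array([121.9, 224.8]), 15.1) z [0.045 0.127 0.166]
top hone 1224 (array([688.7,   7.6]), array([136.4, 117.4]), 1.7) z [0.007 0.012 0.018]
  rod 73 [0.646 0.01  0.206] 0.05 0.213 [0.673 0.009 0.206]
top small 672 (array([364. , 140.9]), array([103.5,  89.6]), 13.2) z [0.006 0.01  0.015]
  rod 36 [0.372 0.135 0.159] 0.128 0.165 [0.359 0.14  0.159]
top board 5857 (array([ 531.7, -288.3]), array([200.9, 260.8]), 7.9) z [0.017 0.023 0.028]
top mug 260 (array([372.2, -22. ]), array([ 76.3, 101.1]), 5.2) z [0.017 0.084 0.099]
side knives 321 (array([478.5, 294.7]), array([78.6, 97.1]), 14.4) z [0.141 0.168 0.219]
  handle 158 [0.501 0.3   0.181] [-0.192  0.724 -0.662] len 0.117 ends [0.512 0.256 0.221] [0.49  0.341 0.144]
  handle 155 [0.447 0.29  0.162] [-0.227  0.891 -0.394] len 0.084 ends [0.458 0.25  0.18 ] [0.439 0.324 0.147]
side block 4314 (array([456.4, 383.6]), array([122.8, 161.5]), 15.2) z [0.041 0.105 0.161]
side hone 178 (array([687.8,   9. ]), array([141.5, 120.5]), 1.7) z [0.005 0.01  0.015]
  rod 252 [0.644 0.01  0.131] 0.042 0.21 [0.663 0.011 0.198]
side board 2608 (array([ 536.9, -307.8]), array([337.6, 360.4]), 33.6) z [0.017 0.021 0.025]
side mug 962 (array([371.3, -20.4]), array([ 79.6, 110.2]), 6.4) z [0.015 0.066 0.095]
```

View pics/crop1.png

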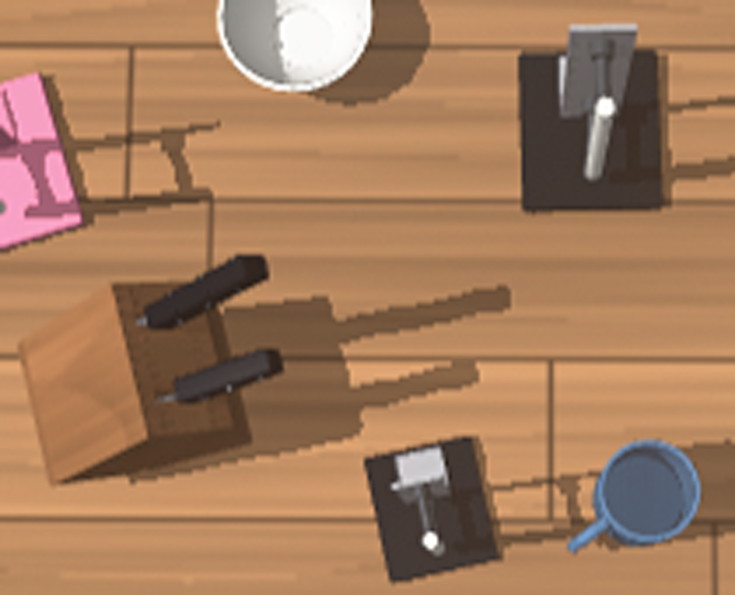

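The crop confirms the large black hone at crop (590,130), which is top (338,155), well above the size of the small black one at crop (430,510). The cook's knife is the longer handle, at the far slot, crop (205,290). Next I'll refine the handle line.

```bash
cat >> h.py <<'E'
def shift(s,target,yaw):
    y0=s["tool_rot"][2]; d=np.array(target)-s["tool_pos"]
    dyaw=(yaw-y0)
    return np.round([d[0]*np.cos(y0)+d[1]*np.sin(y0), d[0]*np.sin(y0)-d[1]*np.cos(y0), -d[2], -dyaw],4)
E
python3 - <<'E'
from h import *
from cell import observe
a=np.radians(15.0);u=np.array([-np.sin(a),np.cos(a)]);v=np.array([np.cos(a),np.sin(a)])
for n,(x0,y0,x1,y1) in (("top",(190,180,260,250)),("side",(225,215,280,290))):
    c=np.load(n+"0.npz");W=cloud(c)[y0:y1,x0:x1];I=c["img"][y0:y1,x0:x1].max(2)
    m=((I<70)&(W[...,2]>.13)).astype(np.uint8);nl,L,st,_=cv2.connectedComponentsWithStats(m)
    for j in range(1,nl):
        if st[j,4]<40: continue
        q=W[L==j]; s=q[:,:2]@u;l=q[:,:2]@v;z=q[:,2]
        print(n,"s",np.round(np.percentile(s,[0,2,50,98,100]),3),"lat",np.round(np.percentile(l,[0,5,50,95,100]),3),"zmax",z.max().round(3),"(s+z)",np.round(np.percentile(s+z,[2,50,98]),3),"(s-z)",np.round(np.percentile(s-z,[0,2,98,100]),3), "yaw fit",np.round(np.degrees(np.polyfit(s,l,1)[0]),2))
# rod, side+top
for n,r in (("top",(310,120,368,188)),("side",(230,150,305,240))):
    c=np.load(n+"0.npz");x0,y0,x1,y1=r;W=cloud(c)[y0:y1,x0:x1].reshape(-1,3);i=c["img"][y0:y1,x0:x1].reshape(-1,3)
    m=(i.min(1)>150)&(W[:,2]>.05)&(W[:,0]<.67)&(abs(W[:,1]-.01)<.02);q=W[m];print(n,len(q),np.round(np.percentile(q[:,0],[2,50,98]),4),np.round(np.percentile(q[:,1],[2,50,98]),4))
print(shift(observe(),[.45,-.1,.33],1.833))
E
```

```text
top s [0.107 0.109 0.155 0.205 0.209] lat [0.561 0.561 0.567 0.576 0.579] zmax 0.232 (s+z) [0.326 0.354 0.365] (s-z) [-0.116 -0.112  0.05   0.056] yaw fit -0.36
top s [0.116 0.118 0.162 0.198 0.2  ] lat [0.5   0.502 0.51  0.518 0.52 ] zmax 0.187 (s+z) [0.286 0.329 0.353] (s-z) [-0.062 -0.061  0.046  0.049] yaw fit -0.16
side s [0.112 0.116 0.162 0.203 0.206] lat [0.559 0.56  0.561 0.563 0.564] zmax 0.225 (s+z) [0.327 0.342 0.356] (s-z) [-0.107 -0.102  0.057  0.059] yaw fit 0.12
side s [0.121 0.124 0.165 0.2   0.201] lat [0.5   0.5   0.502 0.518 0.519] zmax 0.183 (s+z) [0.3   0.327 0.351] (s-z) [-0.058 -0.057  0.055  0.058] yaw fit 1.38
top 61 [0.6404 0.6429 0.651 ] [0.0008 0.0098 0.0129]
side 199 [0.6381 0.6424 0.651 ] [0.0034 0.0096 0.0141]
[ 0.3879 -0.2757 -0.1039 -1.4812]
```

Emit:
step_arm(plan=[[0,0,0,-0.06,0],[0,0.05,-0.03,-0.1,-0.18],[0,0.1,-0.07,-0.104,-0.36],[0,0.15,-0.105,-0.104,-0.54],[0,0.2,-0.14,-0.104,-0.72],[0,0.25,-0.175,-0.104,-0.9],[0,0.3,-0.21,-0.104,-1.08],[0,0.35,-0.25,-0.104,-1.26],[0,0.388,-0.276,-0.104,-1.44],[0,0.388,-0.276,-0.104,-1.48],[0,0.388,-0.276,-0.104,-1.48]])

```text
time: 1.48
tool_pos: [0.45, -0.0995, 0.3303]
tool_rot: [-3.141, -0.0, 1.833]
contact_force: [0.7, -0.5, 0.1]
opening: 0.0459
grip_force: 0.0
```

```bash
python3 - <<'E'
from h import *
from cell import observe
s=observe();print(np.round(s["qpos"],3),s["tool_pos"],s["tool_rot"],s["opening"],s["time"]);print(shift(s,[.5134,.2861,.33],1.833),shift(s,[.5134,.2861,.18],1.833))
E
```

```text
[-0.384  0.158  1.487 -0.     1.498 -0.646] [ 0.45004801 -0.09946811  0.33029695] [-3.14069195e+00 -4.04223463e-04  1.83268014e+00] 0.04590592196286567 1.475
[ 3.56e-01  1.61e-01  3.00e-04 -3.00e-04] [ 3.560e-01  1.610e-01  1.503e-01 -3.000e-04]
```

Emit:
step_arm(plan=[[0,0.055,0.025,0,0],[0,0.11,0.05,0,0],[0,0.165,0.075,0,0],[0,0.22,0.1,0,0],[0,0.275,0.125,0,0],[0,0.33,0.149,0,0],[0,0.356,0.161,0,0],[0,0.356,0.161,0.04,0],[0,0.356,0.161,0.04,0]])

```text
time: 2.6
tool_pos: [0.5125, 0.2843, 0.2876]
tool_rot: [-3.134, 0.001, 1.83]
contact_force: [0.3, -0.0, 1.0]
opening: 0.046
grip_force: 0.0
```

```bash
python3 - <<'E'
from h import *
from cell import *
s=observe();c=read_camera("wrist");cv2.imwrite("pics/w1.png",c["img"][:,:,::-1])
v,u=np.mgrid[:480,:640];z=c["range_z"].astype(float);P=np.stack([(u-c["cx"])*z/c["fx"],(v-c["cy"])*z/c["fy"],z],-1).reshape(-1,3)
T=c["T_tool_cam"];t=P@T[:3,:3].T+T[:3,3]
ok=(z.ravel()>0)&(c["img"].reshape(-1,3).max(1)<70)
m=ok&(abs(t[:,0])<.15)&(abs(t[:,1])<.04)&(t[:,2]>.03)&(t[:,2]<.16);q=t[m]
print(s["tool_pos"],len(q))
for a in np.arange(-.06,.08,.02):
    k=q[abs(q[:,0]-a)<.004]
    if len(k)>5: print(round(a,2),len(k),"y",np.round(np.percentile(k[:,1],[2,98]),4),"z",np.round(np.percentile(k[:,2],[2,50]),4))
E
```

```text
[0.51251692 0.28431284 0.28759855] 3901
-0.02 87 y [0.0081 0.0137] z [0.0576 0.0603]
0.0 422 y [-0.0046  0.0135] z [0.0719 0.0765]
0.02 441 y [-0.0048  0.0135] z [0.0897 0.0935]
0.04 378 y [-0.0051  0.0134] z [0.1073 0.1109]
0.06 358 y [-0.0046  0.0145] z [0.1245 0.1286]
```

View pics/w1.png

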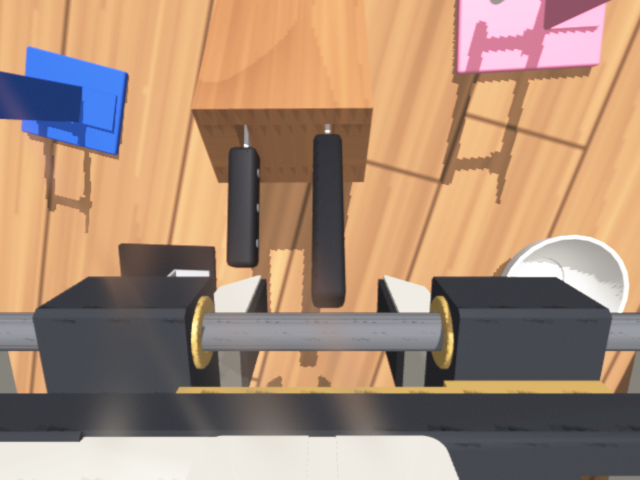

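The cook's knife handle is at (328,220), about 4 mm off centre between the fingers. The small knife at (243,205) is clear of the left finger. I'll lower and grip.

Emit:
step_arm(plan=[[0,0,0.004,0,0],[0,0,0.004,0.03,0],[0,0,0.004,0.06,0],[0,0,0.004,0.09,0],[0,0,0.004,0.115,0],[0,0,0.004,0.115,0],[0,0,0.004,0.115,0],[1,0,0.004,0.115,0],[1,0,0.004,0.115,0],[1,0,0.004,0.115,0],[1,0,0.004,0.115,0],[1,0,0.004,0.115,0]], grip_force=60)

```text
time: 4.15
tool_pos: [0.5177, 0.2865, 0.1759]
tool_rot: [3.141, 0.0, 1.832]
contact_force: [-1.0, 0.5, 1.2]
opening: 0.0196
grip_force: 59.8
```

Emit:
step_arm(plan=[[1,-0.007,0,-0.007,0],[1,-0.014,0,-0.014,0],[1,-0.021,0,-0.021,0],[1,-0.028,0,-0.028,0],[1,-0.035,0,-0.035,0]])

```text
time: 4.78
tool_pos: [0.5268, 0.252, 0.2112]
tool_rot: [3.141, 0.0, 1.832]
contact_force: [-0.9, -0.6, -2.0]
opening: 0.0195
grip_force: 59.8
```

Low force, so I'll continue out.

Emit:
step_arm(plan=[[1,-0.01,0,-0.01,0],[1,-0.02,0,-0.02,0],[1,-0.03,0,-0.03,0],[1,-0.04,0,-0.04,0],[1,-0.05,0,-0.05,0],[1,-0.06,0,-0.06,0],[1,-0.07,0,-0.07,0],[1,-0.085,0,-0.085,0],[1,-0.105,0,-0.105,0],[1,-0.125,0,-0.13,0],[1,-0.125,0,-0.13,0]])

```text
time: 6.15
tool_pos: [0.5601, 0.1304, 0.3431]
tool_rot: [3.137, 0.001, 1.83]
contact_force: [0.4, 0.0, -2.4]
opening: 0.0196
grip_force: 59.8
```

```bash
python3 - <<'E'
from h import *
from cell import *
s=observe();c=read_camera("side");cv2.imwrite("pics/s2.png",c["img"][:,:,::-1])
W=cloud(c);p=s["tool_pos"]
d=W-p;m=(W[...,2]>.12)&(W[...,2]<p[2]+.02)&(np.hypot(d[...,0],d[...,1])<.2)
for b,mm in(("all",m),):
    q=W[mm];a=np.array([np.cos(s["tool_rot"][2]),np.sin(s["tool_rot"][2])]);l=(q[:,:2]-p[:2])@a
    k=(l>.03);print(len(q),np.round(np.c_[l[k],q[k,2]][::max(1,k.sum()//25)],3).tolist())
print(np.round(s["qpos"],3),p,s["tool_rot"])
E
```

```text
1362 [[0.03, 0.353], [0.032, 0.344], [0.048, 0.336], [0.052, 0.332], [0.049, 0.324], [0.065, 0.32], [0.074, 0.314], [0.08, 0.305], [0.065, 0.285], [0.087, 0.285], [0.103, 0.281], [0.088, 0.26], [0.107, 0.258], [0.127, 0.258], [0.113, 0.237], [0.128, 0.232], [0.134, 0.219], [0.047, 0.161], [0.145, 0.181], [0.146, 0.179], [0.143, 0.171], [0.077, 0.14], [0.168, 0.173], [0.077, 0.124], [0.183, 0.167]]
[ 0.096  0.379  1.153 -0.     1.604 -0.163] [0.56008691 0.13038476 0.34308949] [3.13698832e+00 1.08795905e-03 1.82958317e+00]
```

View pics/s2.png

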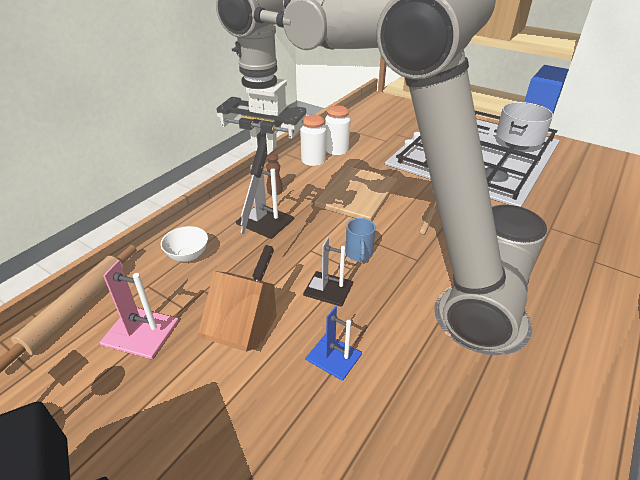

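The side view shows the cook's knife free at (255,170), point at (243,232), with the small knife still in its slot at (262,262). Next I'll go above the board's near edge, blade pointing away, to tip the knife level against the board.

```bash
python3 - <<'E'
from h import *
from cell import observe
s=observe();print(shift(s,[.455,-.29,.42],0.05))
E
```

```text
[-0.3804 -0.2089 -0.0786  1.7805]
```

Emit:
step_arm(plan=[[1,0,0,-0.05,0],[1,-0.02,-0.01,-0.078,0.15],[1,-0.06,-0.035,-0.078,0.33],[1,-0.1,-0.056,-0.078,0.51],[1,-0.14,-0.078,-0.078,0.69],[1,-0.18,-0.1,-0.078,0.87],[1,-0.22,-0.12,-0.078,1.05],[1,-0.26,-0.143,-0.078,1.23],[1,-0.3,-0.165,-0.078,1.41],[1,-0.34,-0.187,-0.078,1.59],[1,-0.38,-0.209,-0.078,1.77],[1,-0.38,-0.209,-0.078,1.78],[1,-0.38,-0.209,-0.078,1.78]])

```text
time: 7.82
tool_pos: [0.4552, -0.2883, 0.4178]
tool_rot: [-3.14, 0.001, 0.053]
contact_force: [-0.3, 1.2, -1.5]
opening: 0.0197
grip_force: 59.9
```

```bash
cat > kn.py <<'E'
from h import *
from cell import *
# profile of blade in tool-x / z around the knife plane; camera given
def prof(name):
    s=observe();c=read_camera(name);W=cloud(c);p=s["tool_pos"];y=s["tool_rot"][2]
    a=np.array([np.cos(y),np.sin(y)]);b=np.array([np.sin(y),-np.cos(y)])
    l=(W[...,:2]-p[:2])@a;w=(W[...,:2]-p[:2])@b
    m=(abs(w)<.016)&(l>.02)&(l<.25)&(W[...,2]>.035)
    return s,c,l[m],w[m],W[...,2][m]
def show(name):
    s,c,l,w,z=prof(name);print(name,"tcp",np.round(s["tool_pos"],4),"yaw",s["tool_rot"][2].round(3),"q6",s["qpos"][5].round(3),"n",len(l))
    for a in np.arange(.03,.25,.015):
        k=abs(l-a)<.0075
        if k.sum()>3: print(round(a,3),k.sum(),"z",np.round(np.percentile(z[k],[3,97])-s["tool_pos"][2],4),"w",np.round(np.median(w[k]),4))
    return c
E
python3 - <<'E'
from kn import *
show("side");show("top")
E
```

```text
side tcp [ 0.4552 -0.2883  0.4178] yaw 0.053 q6 0.81 n 606
0.03 64 z [-0.0285  0.1742] w -0.0097
0.045 74 z [-0.0578 -0.0053] w -0.009
0.06 72 z [-0.0703 -0.0198] w -0.0029
0.075 82 z [-0.0841 -0.0347] w -0.0019
0.09 75 z [-0.0974 -0.0483] w -0.0021
0.105 73 z [-0.1079 -0.0596] w -0.0025
0.12 73 z [-0.1231 -0.0737] w -0.0026
0.135 66 z [-0.1335 -0.0849] w -0.0026
0.15 15 z [-0.1406 -0.1107] w -0.0029
top tcp [ 0.4554 -0.288   0.4183] yaw 0.054 q6 0.81 n 588
0.03 156 z [0.3486 0.3605] w -0.0048
0.045 56 z [0.3456 0.3565] w -0.0089
0.06 37 z [-0.0273  0.3541] w -0.009
0.075 44 z [-0.0622 -0.0252] w -0.0023
0.09 60 z [-0.0923 -0.0421] w -0.0028
0.105 62 z [-0.1044 -0.0538] w -0.0028
0.12 64 z [-0.1188 -0.0666] w -0.003
0.135 55 z [-0.1337 -0.0793] w -0.0028
0.15 20 z [-0.1381 -0.1069] w -0.0032
```

Emit:
step_arm(plan=[[1,0,0,0.06,0],[1,0,0,0.12,0],[1,0,0,0.18,0],[1,0,0,0.23,0],[1,0,0,0.25,0],[1,-0.01,0,0.265,0],[1,-0.019,0,0.277,0],[1,-0.027,0,0.289,0],[1,-0.034,0,0.3,0],[1,-0.041,0,0.311,0],[1,-0.0465,0,0.322,0],[1,-0.0465,0,0.322,0]], grip_force=25)

```text
time: 9.43
tool_pos: [0.4081, -0.2914, 0.0957]
tool_rot: [-3.14, 0.001, 0.051]
contact_force: [0.1, 0.5, -1.1]
opening: 0.0198
grip_force: 25.0
```

```bash
python3 - <<'E'
from kn import *
show("side")
E
```

```text
side tcp [ 0.4081 -0.2914  0.0957] yaw 0.051 q6 0.747 n 433
0.03 42 z [-0.0017  0.2493] w -0.0111
0.045 38 z [-0.0068  0.2513] w -0.0108
0.06 34 z [-0.022   0.0175] w -0.0098
0.075 40 z [-0.0341  0.0075] w -0.0035
0.09 49 z [-0.0374  0.0009] w -0.0018
0.105 45 z [-0.0418 -0.0046] w -0.0015
0.12 45 z [-0.0482 -0.0104] w -0.002
0.135 40 z [-0.0519 -0.0172] w -0.0025
0.15 40 z [-0.0575 -0.021 ] w -0.0021
0.165 34 z [-0.0577 -0.0282] w -0.0023
0.18 19 z [-0.0586 -0.0365] w -0.0011
```

It is pivoting as planned, now about 21°. I'll finish levelling.

Emit:
step_arm(plan=[[1,-0.005,0,0.012,0],[1,-0.009,0,0.024,0],[1,-0.013,0,0.036,0],[1,-0.015,0,0.047,0],[1,-0.017,0,0.057,0],[1,-0.018,0,0.064,0],[1,-0.018,0,0.068,0],[1,-0.018,0,0.068,0],[1,-0.018,0,0.068,0]])

```text
time: 10.6
tool_pos: [0.3908, -0.2925, 0.0288]
tool_rot: [3.141, -0.0, 0.052]
contact_force: [-0.1, 0.3, -1.6]
opening: 0.0198
grip_force: 25.0
```

```bash
python3 - <<'E'
from kn import *
show("side")
E
```

```text
side tcp [ 0.3908 -0.2925  0.0288] yaw 0.052 q6 0.719 n 260
0.03 18 z [0.0076 0.248 ] w -0.0119
0.045 15 z [0.0105 0.251 ] w -0.0103
0.06 5 z [0.0091 0.2967] w -0.0117
0.075 20 z [0.0082 0.1596] w -0.0102
0.09 30 z [0.0076 0.0312] w -0.0026
0.105 28 z [0.0068 0.0312] w -0.0019
0.12 26 z [0.009  0.0325] w -0.0012
0.135 27 z [0.0126 0.0308] w -0.002
0.15 25 z [0.0079 0.0312] w -0.0016
0.165 29 z [0.0077 0.0335] w -0.0015
0.18 22 z [0.0066 0.0286] w -0.0022
0.195 14 z [0.0072 0.022 ] w -0.0015
```

Level now: spine flat at +31 mm over the TCP, blade starting 83 mm ahead. I'll grip hard, lift, and go to the hone.

Emit:
step_arm(plan=[[1,0,0,0,0],[1,0,0,0,0],[1,0,0,-0.03,0],[1,0,0,-0.08,0],[1,0,0,-0.13,0],[1,0,0,-0.18,0],[1,0,0,-0.23,0],[1,0,0,-0.23,0]], grip_force=60)

```text
time: 11.65
tool_pos: [0.3919, -0.2938, 0.2626]
tool_rot: [3.135, -0.006, 0.052]
contact_force: [0.6, -0.1, -1.2]
opening: 0.0196
grip_force: 60.0
```

```bash
python3 - <<'E'
from kn import *
show("side")
s=observe();print(shift(s,[.6033,-.1048,.26],1.6))
E
```

```text
side tcp [ 0.3919 -0.2938  0.2626] yaw 0.052 q6 0.719 n 590
0.03 49 z [0.0083 0.2507] w -0.0113
0.045 40 z [0.0097 0.2499] w -0.01
0.06 29 z [0.0081 0.0265] w -0.0101
0.075 42 z [-0.0052  0.0316] w -0.0064
0.09 53 z [-0.0044  0.0313] w -0.0017
0.105 60 z [-0.005   0.0322] w -0.002
0.12 55 z [-0.005   0.0313] w -0.0014
0.135 52 z [-0.0055  0.0303] w -0.0013
0.15 54 z [-0.0035  0.0306] w -0.0014
0.165 58 z [-0.0045  0.0318] w -0.0012
0.18 45 z [-0.0054  0.0306] w -0.001
0.195 33 z [-0.0071  0.0203] w -0.001
0.21 16 z [-0.0036  0.01  ] w -0.0011
[ 2.2180e-01 -1.7670e-01 -1.0000e-04 -1.5481e+00]
```

Emit:
step_arm(plan=[[1,0.02,-0.016,0,-0.15],[1,0.045,-0.036,0,-0.32],[1,0.07,-0.056,0,-0.49],[1,0.095,-0.076,0,-0.66],[1,0.12,-0.096,0,-0.83],[1,0.145,-0.116,0,-1.0],[1,0.17,-0.136,0,-1.17],[1,0.195,-0.156,0,-1.34],[1,0.215,-0.17,0,-1.51],[1,0.222,-0.177,0,-1.548],[1,0.222,-0.177,0.04,-1.548],[1,0.222,-0.177,0.08,-1.548],[1,0.222,-0.177,0.112,-1.548],[1,0.222,-0.177,0.112,-1.548],[1,0.222,-0.177,0.112,-1.548]])

```text
time: 13.58
tool_pos: [0.6035, -0.1047, 0.1477]
tool_rot: [3.14, 0.001, 1.598]
contact_force: [0.0, -0.7, -1.5]
opening: 0.0195
grip_force: 60.0
```

```bash
cat >> kn.py <<'E'
def rod(c):
    W=cloud(c).reshape(-1,3);i=c["img"].reshape(-1,3)
    m=(i.min(1)>150)&(np.ptp(i.astype(int),axis=1)<30)&(W[:,2]>.04)&(W[:,2]<.2)&(W[:,0]>.61)&(W[:,0]<.69)&(abs(W[:,1]-.01)<.02);q=W[m]
    print("rod",len(q),np.round(np.percentile(q[:,0],[2,50,98]),4),np.round(np.percentile(q[:,1],[2,50,98]),4))
E
python3 - <<'E'
from kn import *
c=show("side");rod(c);s=observe();c=show("top")
for n in (.637,.647): 
  for a in (-.122,-.197): print(n,a,shift(s,[a*np.cos(1.6)+n*np.sin(1.6),a*np.sin(1.6)-n*np.cos(1.6),.15],1.6))
E
```

```text
side tcp [ 0.6035 -0.1047  0.1477] yaw 1.598 q6 -0.324 n 1548
0.03 499 z [0.0278 0.3575] w -0.0022
0.045 221 z [0.0151 0.3612] w -0.0051
0.06 236 z [0.0162 0.3607] w -0.0021
0.075 211 z [0.0112 0.3387] w -0.0027
0.09 41 z [-0.0063  0.0307] w -0.0017
0.105 34 z [-0.0018  0.0319] w -0.0024
0.12 44 z [-0.0048  0.0303] w -0.002
0.135 37 z [-0.0055  0.031 ] w -0.0021
0.15 42 z [-0.0057  0.0317] w -0.0019
0.165 42 z [-0.0054  0.0311] w -0.002
0.18 40 z [-0.0057  0.031 ] w -0.0021
0.195 33 z [-0.0032  0.0207] w -0.0019
0.21 22 z [-0.0061  0.0128] w -0.0017
rod 139 [0.6378 0.642  0.6496] [0.0036 0.0102 0.0153]
top tcp [ 0.6039 -0.1047  0.1483] yaw 1.599 q6 -0.325 n 905
0.03 180 z [0.1747 0.363 ] w -0.0046
0.045 171 z [0.2026 0.3651] w -0.0036
0.06 188 z [0.0282 0.3649] w -0.0012
0.075 113 z [0.0124 0.3453] w -0.0023
0.09 29 z [-0.0067  0.0352] w -0.0011
0.105 29 z [-0.007   0.0321] w -0.0008
0.12 28 z [-0.0038  0.0337] w -0.0009
0.135 30 z [-0.0019  0.0337] w -0.001
0.15 25 z [-0.0019  0.0342] w -0.0006
0.165 30 z [-0.0007  0.0335] w -0.0007
0.18 27 z [0.0014 0.0375] w -0.001
0.195 17 z [0.0022 0.0232] w -0.001
0.21 13 z [-0.0041  0.0154] w -0.0011
0.637 -0.122 [ 0.0004  0.0365 -0.0017 -0.0013]
0.637 -0.197 [-0.0746  0.0366 -0.0017 -0.0013]
0.647 -0.122 [ 0.0004  0.0465 -0.0017 -0.0013]
0.647 -0.197 [-0.0746  0.0466 -0.0017 -0.0013]
```

Emit:
step_arm(plan=[[1,0,0.015,0,0],[1,0,0.028,0,0],[1,0,0.036,0,0],[1,0,0.041,0,0],[1,0,0.045,0,0],[1,0,0.045,0,0],[1,0,0.045,0,0]])

```text
time: 14.55
tool_pos: [0.6478, -0.1029, 0.1467]
tool_rot: [-3.141, 0.0, 1.6]
contact_force: [-1.2, -0.0, -0.5]
opening: 0.0195
grip_force: 60.0
```

```bash
python3 - <<'E'
from kn import *
s=observe();c=read_camera("side");rod(c);c=read_camera("top");rod(c);print(s["contact_force"],s["tool_pos"])
cv2.imwrite("pics/t3.png",cv2.resize(c["img"][100:260,250:450,::-1],None,fx=3.5,fy=3.5,interpolation=cv2.INTER_CUBIC))
E
```

```text
rod 150 [0.6417 0.6482 0.6561] [0.0001 0.0101 0.0241]
rod 35 [0.6418 0.6469 0.6525] [0.0019 0.0113 0.0299]
[-1.20575584 -0.02203478 -0.50267295] [ 0.64784794 -0.10294688  0.14671311]
```

View pics/t3.png

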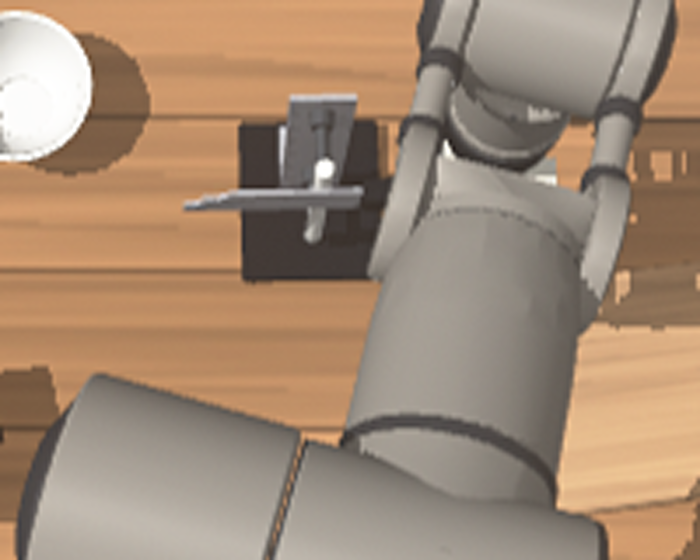

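The top crop shows the blade across the rod's near side at crop (320,195), with the rod pushed slightly back. The estimate is 6–11 mm, within the safe range. Now I'll stroke.

Emit:
step_arm(plan=[[1,-0.003,0.001,0,0],[1,-0.008,0.001,0,0],[1,-0.013,0.001,0,0],[1,-0.018,0.001,0,0],[1,-0.023,0.001,0,0],[1,-0.028,0.001,0,0],[1,-0.033,0.001,0,0],[1,-0.038,0.001,0,0],[1,-0.043,0.001,0,0],[1,-0.048,0.001,0,0],[1,-0.053,0.001,0,0],[1,-0.058,0.001,0,0],[1,-0.063,0.001,0,0],[1,-0.068,0.001,0,0],[1,-0.073,0.001,0,0],[1,-0.076,0.001,0,0],[1,-0.076,0.001,0,0],[1,-0.076,0.001,0,0]])

```text
time: 16.9
tool_pos: [0.6514, -0.1792, 0.1468]
tool_rot: [3.141, 0.001, 1.6]
contact_force: [-2.1, -1.2, -1.5]
opening: 0.0195
grip_force: 60.0
```

```bash
python3 - <<'E'
from kn import *
c=show("side");rod(c);print(observe()["contact_force"])
E
```

```text
side tcp [ 0.6514 -0.1792  0.1468] yaw 1.6 q6 -0.41 n 1626
0.03 478 z [0.0241 0.3576] w -0.0029
0.045 202 z [0.0167 0.3601] w -0.0042
0.06 205 z [0.0159 0.3605] w 0.0005
0.075 184 z [0.0115 0.3433] w -0.0039
0.09 35 z [-0.0073  0.0297] w -0.0022
0.105 37 z [-0.0069  0.0296] w -0.0023
0.12 33 z [-0.0043  0.0305] w -0.0025
0.135 40 z [-0.0062  0.0305] w -0.0024
0.15 37 z [-0.0072  0.0317] w -0.0031
0.165 38 z [-0.0062  0.031 ] w -0.0026
0.18 109 z [-0.1003  0.0564] w 0.0004
0.195 158 z [-0.1048  0.051 ] w 0.0038
0.21 17 z [-0.0061  0.0105] w -0.003
rod 172 [0.6421 0.6492 0.6568] [0.0014 0.0103 0.0211]
[-0.79877252 -0.7994439  -1.79909626]
```

The rod is about 104 mm along the blade and still pressed, so stroke one is complete. I'll back off, raise and turn the knife end for end.

Emit:
step_arm(plan=[[1,-0.001,-0.02,0,0],[1,-0.001,-0.05,0,0],[1,-0.001,-0.07,-0.02,0],[1,-0.001,-0.07,-0.07,0],[1,-0.001,-0.07,-0.113,0],[1,-0.001,-0.07,-0.113,0],[1,-0.001,-0.07,-0.113,0]])

```text
time: 17.82
tool_pos: [0.5812, -0.1816, 0.2589]
tool_rot: [-3.141, -0.0, 1.6]
contact_force: [0.1, -1.0, -1.8]
opening: 0.0197
grip_force: 60.0
```

```bash
python3 - <<'E'
from kn import *
s=observe();print(s["tool_pos"],s["qpos"],shift(s,[.6106,.1254,.26],4.64));c=read_camera("side");rod(c)
E
```

```text
[ 0.58117101 -0.18158971  0.25891693] [-4.28733452e-01  4.80180709e-01  1.21937384e+00  1.56560307e-04
  1.44285373e+00 -4.57756823e-01] [ 3.0600e-01  3.8300e-02 -1.1000e-03 -3.0402e+00]
rod 193 [0.6379 0.6424 0.65  ] [0.0032 0.0098 0.015 ]
```

Emit:
step_arm(plan=[[1,0.02,0.002,0,-0.17],[1,0.04,0.004,0,-0.34],[1,0.06,0.006,0,-0.51],[1,0.08,0.01,0,-0.68],[1,0.1,0.012,0,-0.85],[1,0.12,0.015,0,-1.02],[1,0.14,0.018,0,-1.19],[1,0.16,0.02,0,-1.36],[1,0.18,0.022,0,-1.53],[1,0.2,0.025,0,-1.7],[1,0.22,0.027,0,-1.87],[1,0.24,0.03,0,-2.04],[1,0.26,0.032,0,-2.21],[1,0.28,0.034,0,-2.38],[1,0.295,0.036,0,-2.55],[1,0.306,0.038,0,-2.72],[1,0.306,0.038,0,-2.88],[1,0.306,0.038,0,-3.04],[1,0.306,0.038,0,-3.04],[1,0.306,0.038,0,-3.04]])

```text
time: 20.38
tool_pos: [0.6102, 0.1251, 0.2587]
tool_rot: [3.14, -0.0, -1.647]
contact_force: [-0.7, -0.3, -2.4]
opening: 0.0197
grip_force: 60.0
```

```bash
python3 - <<'E'
from kn import *
c=show("side");s=observe();print(s["qpos"]);print(shift(s,[.6106,.1254,.148],4.64-2*np.pi))
E
```

```text
side tcp [0.6102 0.1251 0.2587] yaw -1.647 q6 -2.987 n 382
0.03 52 z [0.0124 0.3598] w 0.0096
0.045 68 z [0.275  0.3633] w 0.0034
0.06 16 z [0.3565 0.3632] w 0.007
0.105 5 z [-0.0088 -0.0046] w 0.0001
0.12 7 z [-0.0068  0.002 ] w 0.0041
0.135 34 z [-0.0064  0.031 ] w 0.0026
0.15 49 z [-0.0063  0.031 ] w 0.002
0.165 48 z [-0.0051  0.0309] w 0.0014
0.18 45 z [-0.0049  0.029 ] w 0.0019
0.195 30 z [-0.0065  0.0213] w 0.0025
0.21 14 z [-0.007   0.0078] w 0.0008
[ 7.90394509e-02  5.08630786e-01  1.17239046e+00  8.51687471e-05
  1.46183286e+00 -2.98729368e+00]
[-0.0004 -0.0002  0.111  -0.0029]
```

Emit:
step_arm(plan=[[1,0,0,0.05,0],[1,0,0,0.1,0],[1,0,0,0.111,0],[1,0,0,0.111,0],[1,0,-0.015,0.111,0],[1,0,-0.028,0.111,0],[1,0,-0.036,0.111,0],[1,0,-0.041,0.111,0],[1,0,-0.045,0.111,0],[1,0,-0.045,0.111,0],[1,0,-0.045,0.111,0],[1,0,-0.045,0.111,0]])

```text
time: 21.92
tool_pos: [0.6552, 0.1217, 0.1487]
tool_rot: [3.141, -0.0, -1.643]
contact_force: [-2.3, 0.2, -1.2]
opening: 0.0198
grip_force: 60.0
```

```bash
python3 - <<'E'
from kn import *
c=show("side");rod(c);print(observe()["contact_force"],observe()["qpos"][[0,5]]);c=read_camera("top");rod(c)
cv2.imwrite("pics/t4.png",cv2.resize(c["img"][100:260,220:420,::-1],None,fx=3.5,fy=3.5,interpolation=cv2.INTER_CUBIC))
E
```

```text
side tcp [0.6552 0.1217 0.1487] yaw -1.643 q6 -3.0 n 482
0.03 43 z [0.1525 0.3599] w 0.0078
0.045 61 z [0.2772 0.3633] w 0.004
0.06 13 z [0.3565 0.3636] w 0.0106
0.105 85 z [-0.1084  0.0532] w -0.0053
0.12 70 z [-0.1017  0.0554] w -0.0017
0.135 43 z [-0.0043  0.0299] w 0.0025
0.15 41 z [-0.0018  0.032 ] w 0.0027
0.165 42 z [-0.0079  0.0308] w 0.002
0.18 38 z [-0.0055  0.0307] w 0.003
0.195 25 z [-0.0053  0.0206] w 0.0023
0.21 12 z [-0.0041  0.0076] w 0.002
rod 110 [0.6447 0.65   0.6568] [0.0033 0.0098 0.0152]
[-1.35963971 -0.5400495  -1.89948197] [ 0.06895565 -3.00003902]Traceback (most recent call last):
  File "<stdin>", line 2, in <module>
  File "kn.py", line 19, in rod
    print("rod",len(q),np.round(np.percentile(q[:,0],[2,50,98]),4),np.round(np.percentile(q[:,1],[2,50,98]),4))
                                ~~~~~~~~~~~~~^^^^^^^^^^^^^^^^^^
    return _quantile_unchecked(
        a, q, axis, out, overwrite_input, method, keepdims, weights)
    return _ureduce(a,
                    func=_quantile_ureduce_func,
    ...<5 lines>...
                    overwrite_input=overwrite_input,
                    method=method)
    r = func(a, **kwargs)
    result = _quantile(arr,
                       quantiles=q,
    ...<2 lines>...
                       out=out,
                       weights=wgt)
    slices_having_nans = np.isnan(arr[-1, ...])
                                  ~~~^^^^^^^^^
IndexError: index -1 is out of bounds for axis 0 with size 0
```

The rod is pressed about 8 mm, roughly 30 mm from the handle. I'll do the second stroke.

Emit:
step_arm(plan=[[1,-0.003,-0.001,0,0],[1,-0.008,-0.001,0,0],[1,-0.013,-0.001,0,0],[1,-0.018,-0.001,0,0],[1,-0.023,-0.001,0,0],[1,-0.028,-0.001,0,0],[1,-0.033,-0.001,0,0],[1,-0.038,-0.001,0,0],[1,-0.043,-0.001,0,0],[1,-0.048,-0.001,0,0],[1,-0.053,-0.001,0,0],[1,-0.058,-0.001,0,0],[1,-0.063,-0.001,0,0],[1,-0.068,-0.001,0,0],[1,-0.073,-0.001,0,0],[1,-0.076,-0.001,0,0],[1,-0.076,-0.001,0,0],[1,-0.076,-0.001,0,0]])

```text
time: 24.28
tool_pos: [0.6619, 0.1978, 0.1488]
tool_rot: [-3.141, 0.001, -1.643]
contact_force: [-1.0, 0.6, -3.0]
opening: 0.0197
grip_force: 60.0
```

```bash
python3 - <<'E'
from kn import *
c=show("side");rod(c);print(observe()["contact_force"],observe()["qpos"][[0,5]])
E
```

```text
side tcp [0.6619 0.1978 0.1488] yaw -1.643 q6 -2.89 n 619
0.03 57 z [0.118  0.3601] w 0.0084
0.045 72 z [0.3497 0.3637] w 0.003
0.06 26 z [0.3514 0.3637] w 0.0062
0.12 35 z [-0.006   0.0307] w 0.0029
0.135 47 z [-0.004   0.0317] w 0.0031
0.15 49 z [-0.0052  0.031 ] w 0.0033
0.165 45 z [-0.0048  0.0324] w 0.0031
0.18 124 z [-0.1046  0.0527] w -0.0022
0.195 134 z [-0.1077  0.0546] w -0.0009
0.21 15 z [-0.0079  0.0099] w 0.0037
rod 143 [0.6449 0.6505 0.6569] [0.0044 0.0101 0.0154]
[-1.43678516  1.53563568 -2.58101717] [ 0.17932391 -2.88982988]
```

Second stroke done, with the rod about 104 mm along the blade. I'll back off, raise, and turn towards the board.

Emit:
step_arm(plan=[[1,-0.001,0.02,0,0],[1,-0.001,0.05,0,0],[1,-0.001,0.07,-0.02,0],[1,0,0.07,-0.07,0],[1,0,0.07,-0.112,0],[1,0,0.07,-0.112,0],[1,0.023,0.075,-0.112,0.16],[1,0.046,0.08,-0.112,0.33],[1,0.07,0.085,-0.112,0.5],[1,0.094,0.09,-0.112,0.67],[1,0.118,0.095,-0.112,0.84],[1,0.142,0.1,-0.112,1.01],[1,0.166,0.105,-0.112,1.18],[1,0.19,0.11,-0.112,1.35],[1,0.214,0.115,-0.112,1.52],[1,0.238,0.12,-0.112,1.69],[1,0.262,0.128,-0.112,1.86],[1,0.285,0.135,-0.112,2.03],[1,0.309,0.14,-0.112,2.2],[1,0.309,0.14,-0.112,2.3]])

```text
time: 26.82
tool_pos: [0.4991, -0.1022, 0.2596]
tool_rot: [-3.14, -0.0, 2.334]
contact_force: [-0.1, 0.6, -1.8]
opening: 0.0198
grip_force: 60.0
```

```bash
python3 - <<'E'
from kn import *
s=observe();print(s["tool_pos"],s["tool_rot"],s["qpos"]);print(shift(s,[.381,-.296,.26],.05))
rod(read_camera("side"))
E
```

```text
[ 0.49912508 -0.10222205  0.25960367] [-3.14027709e+00 -4.94821812e-04  2.33372808e+00] [-3.51923802e-01  2.89597864e-01  1.50708213e+00 -9.88182313e-04
  1.34593630e+00 -1.11463505e+00]
[-5.8400e-02 -2.1930e-01 -4.0000e-04  2.2837e+00]
rod 192 [0.637  0.642  0.6497] [0.0042 0.0099 0.0145]
```

Emit:
step_arm(plan=[[1,-0.004,-0.015,0,0.16],[1,-0.008,-0.03,0,0.33],[1,-0.012,-0.046,0,0.5],[1,-0.016,-0.062,0,0.67],[1,-0.02,-0.078,0,0.84],[1,-0.025,-0.094,0,1.01],[1,-0.03,-0.11,0,1.18],[1,-0.034,-0.126,0,1.35],[1,-0.038,-0.142,0,1.52],[1,-0.043,-0.158,0,1.69],[1,-0.047,-0.175,0,1.86],[1,-0.051,-0.19,0,2.03],[1,-0.055,-0.205,0,2.2],[1,-0.058,-0.219,0.02,2.28],[1,-0.058,-0.219,0.05,2.28],[1,-0.058,-0.219,0.08,2.28],[1,-0.058,-0.219,0.1,2.28],[1,-0.058,-0.219,0.1,2.28],[1,-0.058,-0.219,0.1,2.28],[1,-0.058,-0.219,0.1,2.28]])

```text
time: 29.38
tool_pos: [0.3832, -0.2949, 0.1616]
tool_rot: [3.14, -0.001, 0.06]
contact_force: [0.7, -0.2, -2.1]
opening: 0.0198
grip_force: 60.0
```

```bash
python3 - <<'E'
from kn import *
c=show("side");rod(c);cv2.imwrite("pics/s9.png",c["img"][:,:,::-1]);s=observe();print(np.abs(s["qvel"]).max())
E
```

```text
side tcp [ 0.3832 -0.2949  0.1616] yaw 0.06 q6 0.696 n 512
0.03 48 z [0.0076 0.2523] w -0.0113
0.045 29 z [0.0072 0.2481] w -0.0087
0.06 18 z [0.0076 0.0234] w -0.0093
0.075 33 z [-0.0022  0.0316] w -0.0088
0.09 50 z [-0.0061  0.0297] w -0.0004
0.105 54 z [-0.0049  0.0303] w -0.0019
0.12 48 z [-0.006   0.0311] w -0.0014
0.135 47 z [-0.0035  0.0297] w -0.0012
0.15 49 z [-0.0066  0.0313] w -0.0008
0.165 49 z [-0.0059  0.0315] w -0.0014
0.18 42 z [-0.006   0.0306] w -0.0015
0.195 29 z [-0.0059  0.0218] w -0.0012
0.21 16 z [-0.0077  0.0092] w -0.0004
rod 194 [0.6381 0.6421 0.6506] [0.0037 0.01   0.0145]
0.004692654101629008
```

View pics/s9.png

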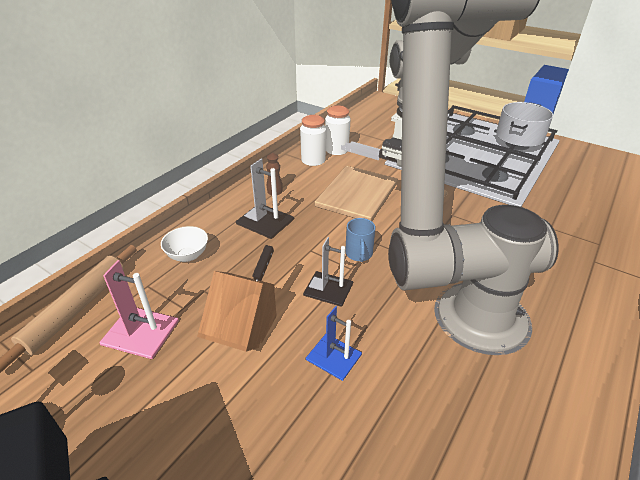

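The knife at (370,151) is level and at rest above the board. The rod is back at rest, and the small knife (262,262) and mug (360,240) haven't moved. I'm handing in.

```bash
python3 -c "
from cell import *
print(hand_in())"
```

```text
the job is handed in; nothing more can be done
None
```

I handed the job in at about 29 s: both sides of the cook's knife are honed, and the arm holds it still, level and edge down over the middle of the board, with its origin about 16 cm above the board's top; no verdict came back.

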